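# Open the vent cap of a floor scrubber's solution tank

### The arm

A 6-joint arm with a two-finger parallel gripper is mounted at the origin on the work surface. World frame = base frame: x ahead of the robot, y to its left, z up, the work surface at z = 0. Lengths are in m, angles in rad, forces in N, time in s.
With the tool pointing down it reaches from about 0.375 to 0.9 m from the base axis. Payload 3.1 kg.
Tool frame: the origin (TCP) lies midway between the tips of the shut fingers; the grasp point (between the pads) lies robot.grip_point_offset behind it (robot.grip_point_offset is the distance from the TCP to the grasp point, in m); z points along the fingers, y is the direction in which the jaws open and shut (so a half turn about z gives the same grasp; the last joint's range is limited). The gripper opens to 87 mm and grips with 3 to 60 N. Pads are 19 mm wide; open, the fingers measure 117 mm over their backs; the gripper's body (75 mm by 190 mm) begins 51 mm behind the grasp point.
Start: joints at [1.036, 0.527, 1.433, -0, 1.181, -0.178], TCP at [0.218, 0.586, 0.194] pointing down, gripper open.
Joint ranges: [-3.08, 3.08], [-0.75, 2.2], [0.22, 2.44], [-1.43, 4.57], [0, 2.65], [-2.85, 2.85]. Speed limits (rad/s): [2.79, 2.79, 3.14, 3.14, 3.14, 3.14].

### API

Orientations are given as a unit quaternion [x, y, z, w].
In Python, from rig import robot, cams, hand_in gives the robot as it stands. The module is installed in compiled form; this text tells all that it offers.
- The arm moves only by the tool send_rows, never from a script. Its argument "steps" is one flat list of numbers, 5 for each row, row after row: the finger opening in m, from 0 to 0.087, then the shift along the tool's x, y, z in m, then the turn about the tool's z in rad. A call has 1 to 8 rows; each row is the pose to reach, as a shift and turn from the pose measured when the call began, along the tool's axes at that moment; what a row does not reach only later rows make up. A row lasts 1/8 s, in which the tool goes at most 62.5 mm and 10.7 degrees, less where a joint would pass 70% of its speed; a pose out of reach is approached as far as the arm can. A call with a gripper value outside its range is refused whole. The fingers move at their own pace and stop on an object; "force" is the grip in N (left out, the last holds). Time passes only in rows, so rows that repeat a pose let the fingers close. It gives the time, the measured TCP pose, the force and the opening at its end, in the units of the state.
- robot.get_obs(): the state, without advancing time (a new reading comes with each control period).
- cams.camera(name): name is "side" or "top" or "wrist"; returns a dict with "color" (480x640x3 uint8, red, green, blue), "range_z" (480x640 float32, m along the optical axis (not along the pixel's ray), 0 where there is no reading), "intrinsics" (3x3 intrinsics, pixels), "extrinsics" (4x4, takes a point from camera to world coordinates). Camera axes: x right, y down, z forward; pixel columns grow to the right and rows downward; lengths in m; the calibration is good to about 2 mm. A picture is of the moment at which its call begins.
- hand_in(): hands the job in, once; it reports no verdict.
The state is a dict: "time": time; "q": joint angles; "joint_velocities": joint speeds; "joint_torque": joint torques, N m; "position": TCP position; "tool_rot": TCP orientation; "ft_force": force on the tool from outside, world axes, zero at the start; "moment": the same for the moment, N m; "grip_width": finger opening in m.
Only numpy, scipy, OpenCV 4.12 (cv2) and the standard library are available. Lean on these libraries where they do the work, as an engineer would, in place of code of your own. Each camera call takes 0.05 s, during which the arm holds its last target.

### The job

Open the air vent on the floor scrubber's tank: lift the yellow tab and fold the orange guard flap right back, then unscrew the blue captive cap beneath it (anticlockwise) until you feel it come up against its stop, without wrenching it on past the stop. Leave the other things on the bench and tank where they are, and finish with the flap still folded back, the cap at its stop and your hand off it.

Things in the scene. Friction and masses are not known exactly. Their poses are not given: they have to be found in the camera images.
- tank: Black plastic tank with orange side strips, 300 (x) x 240 (y) x 85 (z) mm, heavy and fixed on the bench, turned by up to 0.4 rad. Origin: centre of its underside; z up; its -x side, where the yellow tab is, faces the robot. The vent's upright axis is at x = -40 mm, y = 0 in this frame.
- vent_cap (a point): Centre (half-way up) of the blue round ribbed cap, 50 mm in diameter, 30 mm tall, on the vent's axis. Its axes turn with the fitting, not with the cap. Fully tight it is 120 mm above the tank's underside. Right-handed thread: anticlockwise from above unscrews and it rises 1.0 mm per rad. Captive: it meets a firm stop 2.4 rad (2.4 mm) from fully tight and stays on there.
- cap_top (a point): Middle of the cap's top, 15 mm above its centre. The cap starts 0 to 0.6 rad loosened: how far is unknown and hard to read from the noisy height, so the stop has to be felt. Turning takes a steady 0.25 N m; from the stop on, further turning winds up the springy fitting and the torque climbs. The cap stays where it is left.
- fitting (a joint): Twist, in rad, of the grey vent fitting (64 mm flange with a 40 mm neck, on the tank's top) in its rubber grommet; 0 at rest, positive anticlockwise. It springs back, 2.5 N m per rad: about 0.1 while the cap is being turned, and rising once the cap is at its stop. Beyond 0.35 (some 0.9 N m on the cap) the cap is being forced and the fitting wrenched loose.
- flap_lip (a point): Middle of the yellow tab to take: 24 mm wide (tank's y), 7 mm thick, sticking out 40 mm from the flap's front edge; 126 mm from the hinge line; shut, 144 mm above the tank's underside, with free space below and beside. Turns with the flap; axes as the tank's when shut. The orange flap is a hood 64 mm wide, 100 mm long from the hinge, with 30 mm side and front skirts that hide the cap.
- flap_hinge (a point): Middle of the flap's hinge line, which runs along the tank's y, 65 mm from the vent's axis towards the tank's +x, 144 mm above the tank's underside; axes as the tank's. It sits on two posts (14 x 10 mm) at y = -28 and +28 mm that reach up to it.
- flap (a joint): Opening of the flap in rad: 0 shut (tab points to the tank's -x), 1.57 upright, 2.6 folded right back at its firm stop. Starts between 0 and 0.12. Stiff hinge (0.4 N m, about 3 N at the tab) that stays where it is left. Folded back means beyond 2.1.
- egg_carton_mid (a point): Centre of a closed brown egg carton, 105 x 150 x 70 mm, loose on the bench beside the tank: leave alone.
- cleaner_bottle_mid (a point): Centre of a green bottle with white cap, 66 mm in diameter, 170 mm tall, standing loose on the bench beside the tank: leave alone.
- filter_ring_mid (a point): Centre of a white plastic ring, 44 mm outside diameter, 12 mm tall, lying loose on the rear of the tank's top (85 mm above its underside): leave alone.

How it is judged:
By the outcome, as a careful person would: the job done as asked, in the order asked, and still so for the second after the job is handed in, with the robot touching nothing.
It also fails if it takes over 72 s, if anything falls off the work surface, if the arm or the gripper's body presses on something with over 40 N, if the wrist force passes 120 N, or if a joint passes its speed limit or range.

## Working session

There is one attempt and no reset: what is moved stays moved. The work goes in short steps, Python scripts to look and compute and a tool call to move; the robot and the scene stay as the last step left them, time stands still between calls to the robot, and variables do not carry over. Pictures are saved under pics/ and viewed, and the job is handed in when it is done.

Besides the shell and the picture viewer there is one more tool, called after ">>>" as name(argument=value, ...) on one line, values as JSON. send_rows: Moves the arm, as the interface text tells. Its arguments: {"type":"object","properties":{"steps":{"type":"array","items":{"type":"number"}},"force":{"type":"number"}},"required":["steps"]}

```bash
mkdir -p pics; cat > h.py <<'E'
from rig import robot, cams, hand_in
import numpy as np, cv2
from scipy.spatial.transform import Rotation as R
def snap(n,tag):
    c=cams.camera(n); cv2.imwrite(f'pics/{tag}.png',c['color'][:,:,::-1]); np.savez(f'{tag}.npz',**c); return c
def cloud(c):
    z=c['range_z']; K=c['intrinsics']; v,u=np.mgrid[:z.shape[0],:z.shape[1]]
    P=np.stack([(u-K[0,2])/K[0,0]*z,(v-K[1,2])/K[1,1]*z,z],-1)
    T=c['extrinsics']; return P@T[:3,:3].T+T[:3,3]
E
python3 - <<'E'
from h import *
o=robot.get_obs(); print(o, robot.grip_point_offset)
for n in ['top','side','wrist']:
    c=snap(n,n+'0'); print(n,c['extrinsics'].round(3).tolist(),c['intrinsics'][0,0])
E
```

```text
{'time': 0.0, 'q': array([ 1.03550909e+00,  5.28447098e-01,  1.43385789e+00, -3.90951674e-05,
        1.18139421e+00, -1.78512865e-01]), 'joint_velocities': array([-8.42207052e-04, -1.20208839e-03,  1.34043930e-03,  1.90532677e-03,
       -3.74797037e-03, -6.74062483e-05]), 'joint_torque': array([-1.10899378e-03, -4.40033019e+01, -1.76596302e+01,  6.33506547e-02,
        5.79342199e-02, -1.77093789e-04]), 'position': array([0.21787675, 0.58497453, 0.19349753]), 'tool_rot': array([ 1.77435163e-01,  9.84131929e-01, -9.93212772e-04, -3.51045026e-04]), 'ft_force': array([0.16552466, 0.61788391, 0.3875304 ]), 'moment': array([-0.02264557,  0.0746191 , -0.01239554]), 'grip_width': 0.08711674884955761} 0.0187
top [[-0.139, -0.968, 0.21, 0.329], [-0.99, 0.137, -0.024, 0.013], [-0.005, -0.212, -0.977, 1.32], [0.0, 0.0, 0.0, 1.0]] 520.3196765531623
side [[0.96, -0.176, 0.216, 0.332], [-0.278, -0.665, 0.693, -0.838], [0.022, -0.726, -0.688, 0.953], [0.0, 0.0, 0.0, 1.0]] 516.3612989173776
wrist [[0.349, 0.905, 0.243, 0.151], [0.937, -0.336, -0.092, 0.609], [-0.001, 0.26, -0.966, 0.384], [0.0, 0.0, 0.0, 1.0]] 350.0628380743427
```

View pics/top0.png

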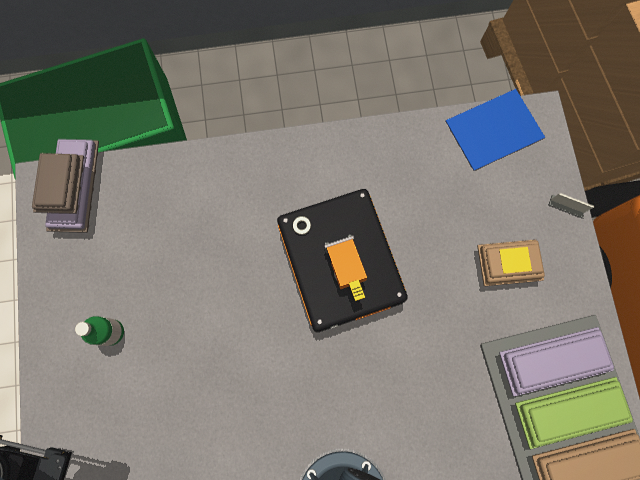

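View pics/side0.png

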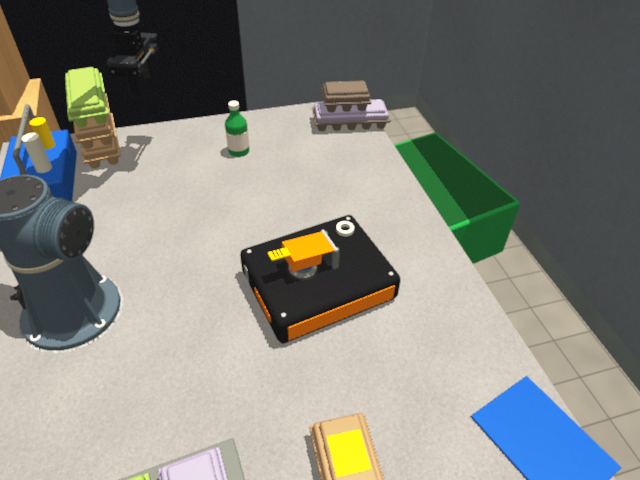

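```bash
python3 - <<'E'
import numpy as np,cv2
from h import cloud
for n in ['top','side']:
    c=dict(np.load(n+'0.npz')); P=cloud(c); h=cv2.cvtColor(c['color'],cv2.COLOR_RGB2HSV); z=c['range_z']>0
    for nm,lo,hi in [('yellow',(23,110,90),(35,255,255)),('orange',(5,150,90),(20,255,255)),('blue',(100,100,50),(130,255,255)),('green',(40,80,40),(90,255,255))]:
        m=cv2.inRange(h,lo,hi)
        k,l,s,ce=cv2.connectedComponentsWithStats(m)
        for i in range(1,k):
            if s[i,4]>60:
                Q=P[(l==i)&z]
                if len(Q): print(n,nm,s[i],ce[i].round(),np.median(Q,0).round(3),np.percentile(Q,3,0).round(3),np.percentile(Q,97,0).round(3))
E
```

```text
top yellow [500 247  32  26 694] [515. 260.] [ 0.489 -0.498  0.07 ] [ 0.461 -0.531  0.066] [ 0.517 -0.467  0.075]
top yellow [349 280  16  21 195] [357. 290.] [ 0.46  -0.096  0.159] [ 0.44  -0.109  0.154] [ 0.48  -0.084  0.164]
top orange [ 593  195   47  202 4659] [624. 271.] [ 0.491 -1.077 -0.468] [ 0.142 -1.088 -0.559] [ 0.676 -1.071 -0.322]
top orange [278 225  34 100 102] [294. 275.] [0.529 0.039 0.068] [0.41  0.017 0.064] [0.65  0.062 0.075]
top orange [ 327  239   40   50 1206] [346. 263.] [ 0.525 -0.083  0.151] [ 0.478 -0.118  0.139] [ 0.573 -0.052  0.157]
top blue [ 446   89   99   81 4481] [495. 129.] [ 0.858 -0.55   0.005] [ 0.774 -0.656  0.   ] [ 0.943 -0.446  0.011]
top green [    0    38   187   141 15296] [ 90. 104.] [ 1.351  0.697 -0.45 ] [ 1.182  0.443 -0.543] [ 1.55   1.018 -0.441]
top green [ 81 317  31  27 576] [ 98. 330.] [0.453 0.499 0.116] [0.43  0.483 0.089] [0.485 0.53  0.141]
side yellow [ 30 117  25  32 423] [ 42. 131.] [-0.063  0.533  0.146] [-0.099  0.524  0.094] [-0.049  0.614  0.171]
side yellow [267 247  24  14 217] [279. 254.] [ 0.463 -0.097  0.158] [
[... 704 characters left out ...]
 0.367  0.02 ] [-0.017  0.611  0.094]
side blue [  0 136  22  44 448] [ 10. 162.] [-0.162  0.479  0.089] [-0.228  0.421 -0.   ] [-0.13   0.653  0.093]
side blue [ 471  376  150  104 8367] [542. 437.] [ 0.865 -0.545  0.006] [ 0.774 -0.628  0.003] [ 0.949 -0.447  0.009]
side green [ 82  86  24  15 115] [94. 93.] [0.084 0.597 0.21 ] [0.062 0.562 0.18 ] [0.106 0.646 0.214]
side green [225 110  22  25 404] [235. 123.] [0.46  0.495 0.113] [0.433 0.48  0.085] [0.489 0.514 0.148]
side green [ 394  132  126  131 7856] [462. 195.] [ 1.41   0.598 -0.45 ] [ 1.254  0.439 -0.685] [ 1.578  1.016 -0.441]
side green [228 148  21   9  91] [239. 153.] [0.459 0.485 0.015] [0.432 0.479 0.004] [0.487 0.503 0.024]
```

The top view shows the tank around (342,260) with the orange flap at (346,263), its yellow tab at (357,290) and the ring at (301,225). The carton (510,260) and bottle (98,330) are well clear. Next I'll fit the tank's pose.

```bash
cat > fit.py <<'E'
import numpy as np,cv2,sys
from h import cloud
def fit(f,z0=.078,z1=.092):
    c=dict(np.load(f)); P=cloud(c)
    m=(c['range_z']>0)&(P[...,2]>z0)&(P[...,2]<z1)&(P[...,0]>.3)&(P[...,0]<.8)&(abs(P[...,1]+.08)<.25)&(c['color'].max(-1)<70)
    m=cv2.morphologyEx(m.astype(np.uint8),cv2.MORPH_OPEN,np.ones((3,3)))>0
    Q=P[m]; r=cv2.minAreaRect((Q[:,:2]*1000).astype(np.float32)); return r,np.median(Q[:,2]),c,P
if __name__=='__main__':
  for n in ['top0','side0']:
    r,z,c,P=fit(n+'.npz'); print(n,r,z)
    h=cv2.cvtColor(c['color'],cv2.COLOR_RGB2HSV)
    for nm,lo,hi in [('yel',(23,110,90),(35,255,255)),('or',(5,150,90),(20,255,255))]:
      m=(cv2.inRange(h,lo,hi)>0)&(P[...,2]>.12)&(P[...,2]<.25)&(abs(P[...,0]-.5)<.12)&(abs(P[...,1]+.09)<.08)
      m=cv2.erode(m.astype(np.uint8),np.ones((3,3)))>0
      Q=P[m]; print(nm,len(Q),Q.mean(0).round(4), cv2.minAreaRect((Q[:,:2]*1000).astype(np.float32)))
E
python3 fit.py
```

```text
top0 ((552.0664672851562, -79.25102233886719), (295.69085693359375, 235.880615234375), 10.642511367797852) 0.08429754575419046
yel 78 [ 0.4597 -0.0952  0.1589] ((459.9344177246094, -96.17558288574219), (36.49592208862305, 17.903520584106445), 12.15304946899414)
or 965 [ 0.5259 -0.0835  0.1506] ((524.9874877929688, -83.14859771728516), (95.4361343383789, 60.097076416015625), 10.717555046081543)
side0 ((554.623291015625, -80.33184814453125), (294.21136474609375, 239.89749145507812), 11.04912281036377) 0.08464559035990882
yel 117 [ 0.4636 -0.0979  0.1589] ((463.2283630371094, -98.16806030273438), (44.30757522583008, 21.006624221801758), 16.41104507446289)
or 233 [ 0.5136 -0.117   0.1402] ((501.68695068359375, -108.37019348144531), (44.457767486572266, 84.37049102783203), 57.34451675415039)
```

View pics/wrist0.png

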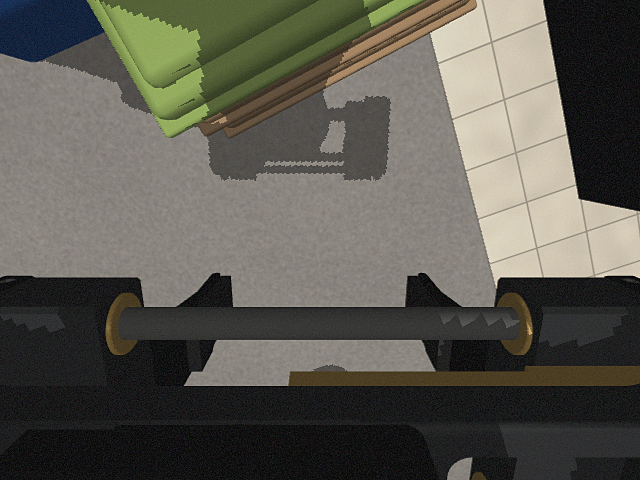

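```bash
cat >> h.py <<'E'
YAW=0.189; C=np.array([.553,-.080]); ex=np.array([np.cos(YAW),np.sin(YAW)]); ey=np.array([-ex[1],ex[0]])
vent=C-.040*ex; hinge=C+.025*ex
G=robot.grip_point_offset
def delta(p,yaw=None):
    "p: TCP target world; yaw: tool-y direction angle in world"
    o=robot.get_obs(); M=R.from_quat(o['tool_rot']).as_matrix()
    d=M.T@(np.array(p)-o['position']); t=0
    y=np.arctan2(M[1,1],M[0,1])
    if yaw is not None: t=-((yaw-y+np.pi)%(2*np.pi)-np.pi)
    return d.round(4),round(t,3)
def st():
    o=robot.get_obs(); M=R.from_quat(o['tool_rot']).as_matrix()
    print('t',round(o['time'],2),'p',o['position'].round(4),'yaw',round(np.arctan2(M[1,1],M[0,1]),3),'zaxis',M[:,2].round(3),'F',o['ft_force'].round(2),'M',o['moment'].round(3),'w',round(o['grip_width'],4),'q',o['q'].round(2)); return o
def lip(th,r=.128):
    xy=hinge-r*np.cos(th)*ex; return np.array([*xy,.144+r*np.sin(th)])
E
python3 - <<'E'
from h import *
p=lip(.09); print(vent,hinge,p); p[2]+=.10-G
print(delta(p,YAW+np.pi/2))
E
```

```text
[ 0.5137123  -0.08751507] [ 0.57755482 -0.07530308] [ 0.45234299 -0.09925398  0.15550445]
(array([-0.4586, -0.5595, -0.0423]), np.float64(-0.546))
```

>>> send_rows(steps=[0.087,0,0,-0.05,0,0.087,-0.04,-0.049,-0.05,-0.08,0.087,-0.078,-0.095,-0.05,-0.16,0.087,-0.115,-0.14,-0.05,-0.24,0.087,-0.152,-0.186,-0.05,-0.32,0.087,-0.19,-0.232,-0.05,-0.4,0.087,-0.228,-0.278,-0.05,-0.48,0.087,-0.266,-0.324,-0.05,-0.546], force=15)

```text
time: 1.15
position: [0.3544, 0.187, 0.2442]
tool_rot: [-0.096, 0.995, -0.001, -0.0]
ft_force: [1.0, 0.1, 0.1]
grip_width: 0.0872
```

```bash
python3 - <<'E'
from h import *
st(); p=lip(.09); p[2]+=.10-G
print(delta(p,YAW+np.pi/2))
E
```

```text
t 1.15 p [0.3544 0.187  0.2442] yaw 1.763 zaxis [-0.    -0.001 -1.   ] F [1.03 0.14 0.11] M [-0.026 -0.031  0.014] w 0.0872 q [ 0.21  0.15  1.89 -0.    1.11 -1.56]
(array([-0.0415, -0.2996,  0.0078]), np.float64(0.003))
```

>>> send_rows(steps=[0.087,-0.007,-0.05,0.001,0,0.087,-0.014,-0.1,0.002,0,0.087,-0.021,-0.15,0.004,0,0.087,-0.028,-0.2,0.005,0,0.06,-0.035,-0.25,0.006,0,0.06,-0.0415,-0.2996,0.008,0.003,0.06,-0.0415,-0.2996,0.008,0.003,0.06,-0.0415,-0.2996,0.008,0.003])

```text
time: 2.15
position: [0.4515, -0.0987, 0.2362]
tool_rot: [-0.094, 0.996, 0.0, -0.001]
ft_force: [-0.9, 0.7, -0.2]
grip_width: 0.0615
```

```bash
python3 - <<'E'
from h import *
st(); p=lip(.09); p[2]-=G
print(delta(p,YAW+np.pi/2))
c=snap('wrist','w1'); P=cloud(c); h=cv2.cvtColor(c['color'],cv2.COLOR_RGB2HSV)
m=(cv2.inRange(h,(23,110,90),(35,255,255))>0)&(c['range_z']>.05)
Q=P[m]; print(len(Q),Q.mean(0),cv2.minAreaRect((Q[:,:2]*1000).astype(np.float32)))
q=(Q[:,:2]-hinge)@np.c_[ex,ey]; print(np.percentile(q,[1,50,99],axis=0),np.polyfit(-q[:,0],Q[:,2],1))
E
```

```text
t 2.15 p [ 0.4515 -0.0987  0.2362] yaw 1.759 zaxis [-0.002 -0.    -1.   ] F [-0.91  0.73 -0.17] M [ 0.084 -0.002  0.005] w 0.0615 q [-0.46  0.25  1.77 -0.    1.12 -2.22]
(array([-0.0009, -0.0007,  0.0994]), np.float64(-0.001))
1272 [ 0.46095704 -0.09635719  0.15999543] ((476.1745300292969, -94.8421630859375), (127.18180084228516, 87.07171630859375), 1.0158178806304932)
[[-0.1396226  -0.01035898]
 [-0.11813839  0.00143567]
 [-0.09652245  0.01269592]] [0.18144354 0.13849853]
```

View pics/w1.png

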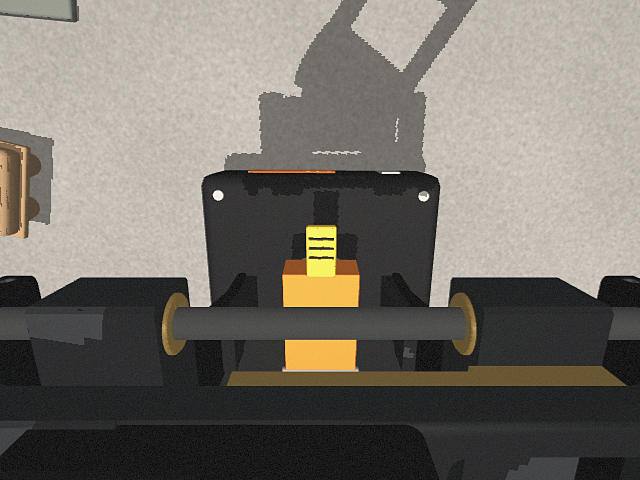

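The wrist view has the tab at (321,251), centred between the fingers. It agrees with the top and side views to within about 1.5 mm. I'll go down and grip it.

>>> send_rows(steps=[0.05,0,0,0.04,0,0.05,-0.001,0,0.08,0,0.05,-0.001,0,0.098,0,0.05,-0.001,0,0.098,0,0.022,-0.001,0,0.098,0,0.01,-0.001,0,0.098,0,0.01,-0.001,0,0.098,0,0.01,-0.001,0,0.098,0], force=12)

```text
time: 3.2
position: [0.4524, -0.0982, 0.1387]
tool_rot: [-0.095, 0.996, -0.0, -0.0]
ft_force: [1.0, -0.4, -0.3]
grip_width: 0.018
```

```bash
python3 - <<'E'
from h import *
o=st(); snap('side','s1')
g=o['position']+[0,0,G]; v=(g[:2]-hinge)@ex; print(v,(g[:2]-hinge)@ey, np.hypot(v,g[2]-.144), np.arctan2(g[2]-.144,-v))
th0=np.arctan2(g[2]-.144,-v); r=np.hypot(v,g[2]-.144)
for th in np.arange(th0,2.65,.15):
    t=lip(th,r); t0=lip(th0,r); d=t-t0; 
    print(round(th,2), 'tool dx',round(-(d[:2]@ex),4),'dz',round(-d[2],4))
E
```

```text
t 3.2 p [ 0.4524 -0.0982  0.1387] yaw 1.76 zaxis [-0.001 -0.001 -1.   ] F [ 1.03 -0.38 -0.25] M [ 0.006 -0.031 -0.008] w 0.018 q [-0.46  0.4   1.89 -0.    0.85 -2.21]
-0.1271908015312628 0.0010546263406752887 0.12789657118628045 0.10510344558266323
0.11 tool dx -0.0 dz -0.0
0.26 tool dx -0.0034 dz -0.0189
0.41 tool dx -0.0096 dz -0.037
0.56 tool dx -0.0185 dz -0.054
0.71 tool dx -0.0298 dz -0.0695
0.86 tool dx -0.0433 dz -0.0831
1.01 tool dx -0.0586 dz -0.0946
1.16 tool dx -0.0755 dz -0.1036
1.31 tool dx -0.0936 dz -0.11
1.46 tool dx -0.1124 dz -0.1136
1.61 tool dx -0.1316 dz -0.1144
1.76 tool dx -0.1506 dz -0.1123
1.91 tool dx -0.1692 dz -0.1074
2.06 tool dx -0.1867 dz -0.0998
2.21 tool dx -0.203 dz -0.0896
2.36 tool dx -0.2175 dz -0.0771
2.51 tool dx -0.23 dz -0.0626
```

View pics/s1.png

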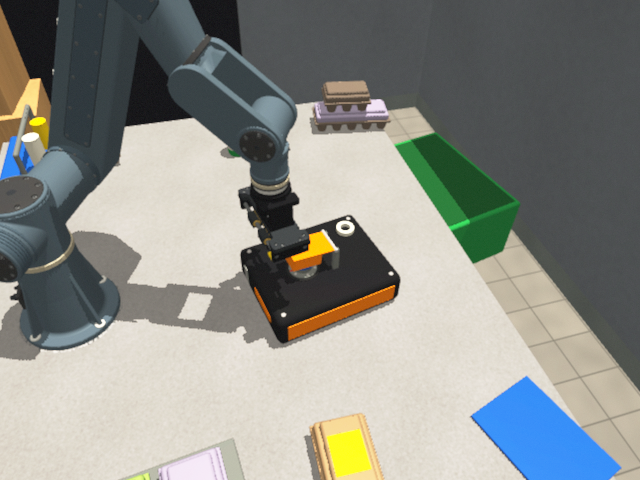

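>>> send_rows(steps=[0.01,0,0,0,0,0.01,0,0,0,0])

```text
time: 3.5
position: [0.4523, -0.0982, 0.1386]
tool_rot: [-0.094, 0.996, -0.0, -0.001]
ft_force: [0.3, 0.5, -0.3]
grip_width: 0.0104
```

```bash
python3 - <<'E'
from h import *
o=st(); c=snap('wrist','w2'); cv2.imwrite('pics/w2c.png',cv2.resize(c['color'][200:400,200:440,::-1],None,fx=3,fy=3))
E
```

```text
t 3.5 p [ 0.4523 -0.0982  0.1386] yaw 1.76 zaxis [-0.001 -0.001 -1.   ] F [ 0.26  0.48 -0.26] M [0.081 0.026 0.021] w 0.0104 q [-0.46  0.4   1.89 -0.    0.85 -2.21]
```

View pics/w2c.png

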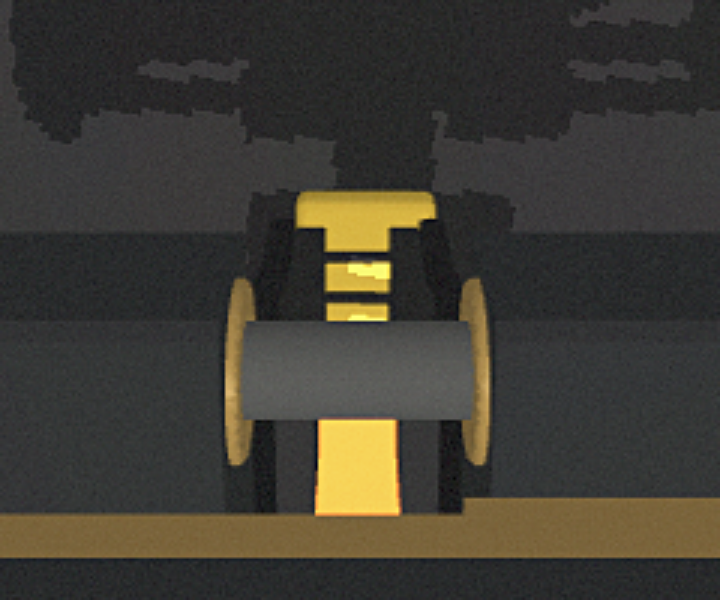

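```bash
python3 - <<'E'
from h import *
c=snap('side','s2'); cv2.imwrite('pics/s2c.png',cv2.resize(c['color'][190:300,220:370,::-1],None,fx=5,fy=5,interpolation=cv2.INTER_CUBIC))
E
```

```text
(no output)
```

View pics/s2c.png

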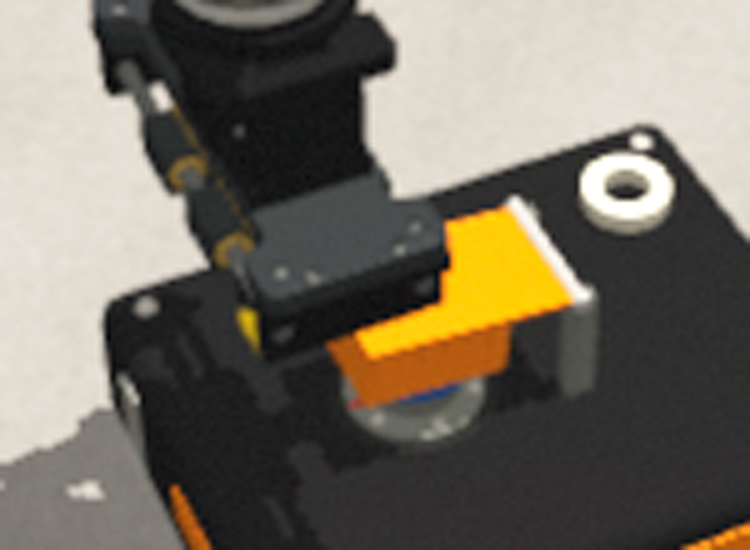

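```bash
python3 - <<'E'
from h import *
c=dict(np.load('w2.npz')); P=cloud(c); o=robot.get_obs()
M=R.from_quat(o['tool_rot']).as_matrix()
T=(P-o['position'])@M
np.set_printoptions(linewidth=200,suppress=True)
for v in [262,270,276,284,290,295,300,304]:
    print(v,[tuple((T[v,u]*1000).round().astype(int)) if c['range_z'][v,u]>0 else 0 for u in [285,292,298,303,306,312,320,328,334,340,346,352]])
E
```

```text
262 [(np.int64(-11), np.int64(-26), np.int64(53)), (np.int64(-11), np.int64(-21), np.int64(53)), (np.int64(-11), np.int64(-16), np.int64(53)), (np.int64(-11), np.int64(-13), np.int64(54)), (np.int64(-11), np.int64(-10), np.int64(53)), (np.int64(-10), np.int64(-6), np.int64(51)), (np.int64(-11), np.int64(0), np.int64(53)), (np.int64(-11), np.int64(6), np.int64(53)), (np.int64(-11), np.int64(10), np.int64(53)), (np.int64(-11), np.int64(15), np.int64(53)), (np.int64(-12), np.int64(19), np.int64(55)), (np.int64(-11), np.int64(23), np.int64(53))]
270 [(np.int64(-17), np.int64(-26), np.int64(53)), (np.int64(-17), np.int64(-21), np.int64(53)), (np.int64(10), np.int64(-12), np.int64(-21)), (np.int64(11), np.int64(-9), np.int64(-24)), (np.int64(10), np.int64(-8), np.int64(-22)), (np.int64(10), np.int64(-5), np.int64(-22)), (np.int64(10), np.int64(-1), np.int64(-23)), (np.int64(11), np.int64(4), np.int64(-23)), (np.int64(10), np.int64(7), np.int64(-23)), (np.int64(11), np.int64(10), np.int64(-23)), (np.int64(-17), np.int64(19), np.int64(53)), (np.int64(-17), np.int64(24), np.int64(53))]
276 [(
[... 2547 characters left out ...]
nt64(5), np.int64(-57)), (np.int64(10), np.int64(8), np.int64(-58)), (np.int64(11), np.int64(10), np.int64(-60)), (np.int64(11), np.int64(12), np.int64(-61))]
304 [(np.int64(11), np.int64(-15), np.int64(-64)), (np.int64(11), np.int64(-12), np.int64(-63)), (np.int64(10), np.int64(-10), np.int64(-62)), (np.int64(9), np.int64(-8), np.int64(-61)), (np.int64(6), np.int64(-7), np.int64(-53)), (np.int64(-9), np.int64(-5), np.int64(-22)), (np.int64(-10), np.int64(-1), np.int64(-20)), (np.int64(-9), np.int64(4), np.int64(-22)), (np.int64(9), np.int64(5), np.int64(-60)), (np.int64(9), np.int64(7), np.int64(-60)), (np.int64(11), np.int64(10), np.int64(-63)), (np.int64(11), np.int64(12), np.int64(-64))]
```

```bash
python3 - <<'E'
from h import *
import json
# w1: TCP pose at that time
pos=np.array([0.4515,-0.0987,0.2362]); o=robot.get_obs(); M=R.from_quat(o['tool_rot']).as_matrix()
for f,p in [('w1',pos),('w2',o['position'])]:
    c=dict(np.load(f+'.npz')); T=(cloud(c)-p)@M*1000
    m=(c['range_z']>0)&(T[...,2]<5)&(abs(T[...,1])<60)&(abs(T[...,0])<25)&(c['color'].max(-1)<90)
    for z0 in range(-60,6,6):
        k=m&(T[...,2]>=z0)&(T[...,2]<z0+6); Q=T[k]
        if len(Q): print(f,z0,len(Q),Q.min(0).round(),Q.max(0).round())
# wrist camera from side view: lowest dark pts near tab
c=dict(np.load('s2.npz')); T=(cloud(c)-o['position'])@M*1000
m=(c['range_z']>0)&(abs(T[...,1])<60)&(abs(T[...,0])<40)&(T[...,2]<40)
for z0 in range(-60,40,6):
    k=m&(T[...,2]>=z0)&(T[...,2]<z0+6); Q=T[k]
    if len(Q): print('side',z0,len(Q),Q.min(0).round(),Q.max(0).round(),np.median(c['color'][k],0))
E
```

```text
w1 -60 373 [-10. -43. -60.] [ 12.  40. -54.]
w1 -54 364 [  3. -41. -54.] [ 12.  39. -48.]
w1 -48 337 [ -0. -41. -48.] [ 12.  38. -42.]
w1 -42 320 [ -3. -41. -42.] [ 12.  38. -36.]
w1 -36 315 [ -6. -41. -36.] [ 12.  38. -30.]
w1 -30 65 [ -6. -40. -30.] [ 12.  38. -27.]
w2 -60 276 [  6. -16. -60.] [ 12.  13. -54.]
w2 -54 273 [  4. -16. -54.] [ 12.  14. -48.]
w2 -48 248 [  1. -15. -48.] [ 12.  13. -42.]
w2 -42 196 [  9. -15. -42.] [ 12.  13. -36.]
w2 -36 190 [ -5. -15. -36.] [ 12.  13. -30.]
w2 -30 32 [  3. -14. -30.] [ 11.  12. -24.]
w2 -24 143 [ -7. -12. -24.] [ 10.   4. -20.]
side -42 5 [  8.   1. -37.] [ 10.  11. -36.] [37. 36. 37.]
side -36 3 [  8.   5. -34.] [ 11.   7. -31.] [35. 35. 33.]
side -30 2 [  7.   4. -30.] [  7.   5. -28.] [90.5 76.5 27.5]
side -24 22 [-35. -32. -24.] [ 11.   9. -18.] [177.5 146.5  23. ]
side -18 32 [-40. -35. -18.] [ 11.  -9. -12.] [253.5 167.5  15.5]
side -12 17 [-40. -35. -12.] [-30. -12.  -6.] [178.  90.  17.]
side -6 23 [-39. -35.  -5.] [-29.  -5.  -0.] [175.  88.  17.]
side 0 21 [-38. -35.   0.] [-28.  -0.   6.] [177.  89.  18.]
side 6 26 [-40. -34.   6.] [-27.   4.  12.] [172.   87.5  18.5]
side 12 9 [-40. -33.  13.] [-28.  -5.  16.] [151.  87.  46.]
```

The finger tips, seen by both the wrist and the side camera, end about 27 mm behind the reported TCP. The fingers therefore closed above the tab without touching it. I'll open and go down by that amount, which still leaves 26 mm above the tank even if I've misread it.

>>> send_rows(steps=[0.05,0,0,0,0,0.05,0,0,0,0,0.05,0,0,0,0,0.05,0,0,0,0,0.05,0,0,0.013,0,0.05,0,0,0.027,0,0.05,0,0,0.027,0])

```text
time: 4.47
position: [0.4511, -0.0977, 0.1102]
tool_rot: [-0.094, 0.996, 0.001, -0.002]
ft_force: [-0.2, -0.3, 0.3]
grip_width: 0.05
```

>>> send_rows(steps=[0.015,0,0,0,0,0.015,0,0,0,0,0.015,0,0,0,0,0.015,0,0,0,0,0.015,0,0,0,0], force=12)

```text
time: 5.1
position: [0.4511, -0.0971, 0.1104]
tool_rot: [-0.094, 0.996, 0.001, -0.002]
ft_force: [-0.2, 2.7, 2.8]
grip_width: 0.024
```

```bash
python3 - <<'E'
from h import *
o=st(); c=snap('wrist','w3'); cv2.imwrite('pics/w3c.png',cv2.resize(c['color'][200:400,200:440,::-1],None,fx=3,fy=3))
E
```

```text
t 5.1 p [ 0.4511 -0.0971  0.1104] yaw 1.759 zaxis [-0.004  0.002 -1.   ] F [-0.2   2.66  2.83] M [ 0.602 -0.08  -0.079] w 0.024 q [-0.45  0.45  1.91 -0.    0.78 -2.21]
```

View pics/w3c.png

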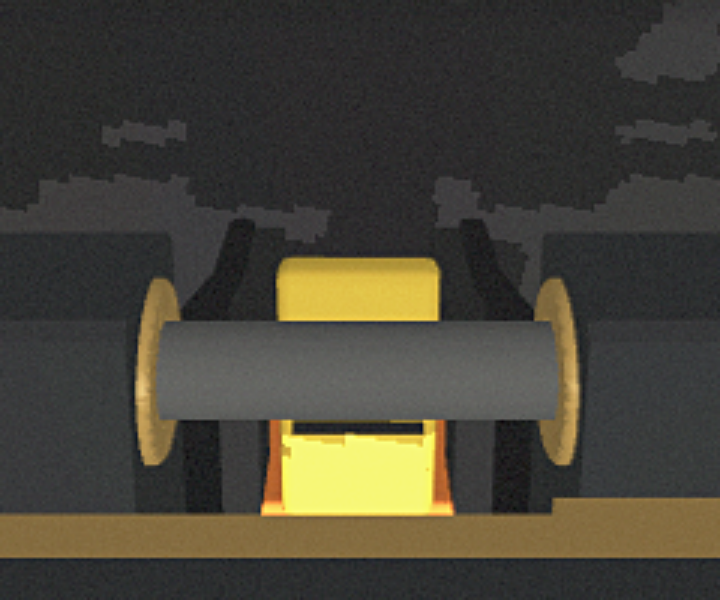

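The grip is now 24 mm wide, which is the tab's width. The tab shows at (360,290) in the crop, between the fingers. I'll start along the arc.

>>> send_rows(steps=[0.015,-0.001,0,-0.009,0,0.015,-0.0034,0,-0.0189,0,0.015,-0.006,0,-0.028,0,0.015,-0.0096,0,-0.037,0,0.015,-0.0096,0,-0.037,0])

```text
time: 5.78
position: [0.4602, -0.0953, 0.1484]
tool_rot: [-0.094, 0.996, 0.001, -0.002]
ft_force: [-4.2, 0.8, 4.4]
grip_width: 0.0241
```

```bash
cat >> h.py <<'E'
OFF=.027
def where():
    o=st(); g=o['position']+[0,0,G+OFF]; v=(g[:2]-hinge)@ex
    print('lateral',round((g[:2]-hinge)@ey,4),'r',round(np.hypot(v,g[2]-.144),4),'th',round(np.arctan2(g[2]-.144,-v),3)); return o
def arc(ths,r):
    o=robot.get_obs(); M=R.from_quat(o['tool_rot']).as_matrix()
    for th in ths:
        t=lip(th,r)-[0,0,G+OFF]; d=M.T@(t-o['position']); print(round(th,2),d.round(4))
E
python3 - <<'E'
from h import *
where(); snap('side','s3'); 
arc(np.arange(.55,1.7,.15),.128)
E
```

```text
t 5.78 p [ 0.4602 -0.0953  0.1484] yaw 1.76 zaxis [-0.005  0.002 -1.   ] F [-4.22  0.85  4.37] M [ 0.228  0.711 -0.061] w 0.0241 q [-0.44  0.39  1.86 -0.    0.9  -2.2 ]
lateral 0.0024 r 0.1291 th 0.398
0.55 [-0.0099 -0.0023 -0.0171]
0.7 [-0.021  -0.0023 -0.0327]
0.85 [-0.0344 -0.0023 -0.0465]
1.0 [-0.0497 -0.0022 -0.0581]
1.15 [-0.0665 -0.0022 -0.0673]
1.3 [-0.0845 -0.0022 -0.0739]
1.45 [-0.1033 -0.0022 -0.0777]
1.6 [-0.1225 -0.0022 -0.0786]
```

View pics/s3.png

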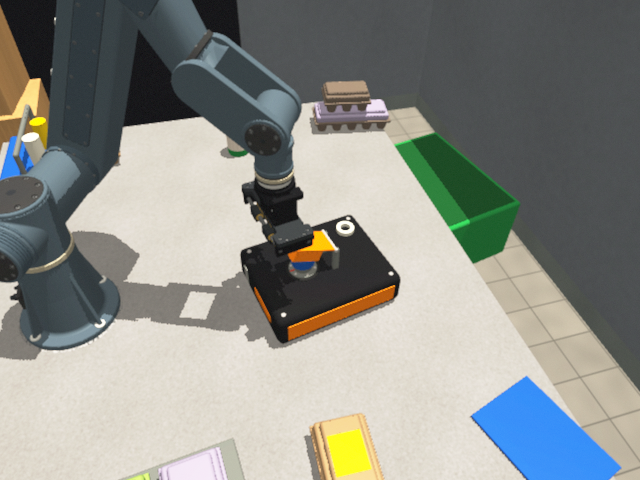

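The flap is following, and the blue cap now shows beneath it at (303,265). I'll continue the arc.

>>> send_rows(steps=[0.015,-0.01,0,-0.017,0,0.015,-0.021,0,-0.033,0,0.015,-0.0345,0,-0.0465,0,0.015,-0.05,0,-0.058,0,0.015,-0.0665,0,-0.0675,0,0.015,-0.0845,0,-0.074,0,0.015,-0.0845,0,-0.074,0])

```text
time: 6.7
position: [0.5453, -0.0795, 0.2228]
tool_rot: [-0.095, 0.996, 0.001, -0.0]
ft_force: [-0.8, 1.8, 5.3]
grip_width: 0.0237
```

```bash
python3 - <<'E'
from h import *
where(); c=snap('side','s4'); cv2.imwrite('pics/s4c.png',cv2.resize(c['color'][160:320,200:400,::-1],None,fx=4,fy=3.75))
arc(np.arange(1.4,2.6,.15),.128)
E
```

```text
t 6.7 p [ 0.5453 -0.0795  0.2228] yaw 1.76 zaxis [-0.001  0.001 -1.   ] F [-0.8   1.79  5.27] M [ 0.355  0.24  -0.024] w 0.0237 q [-0.35  0.39  1.59  0.    1.16 -2.11]
lateral 0.0019 r 0.1287 th 1.316
1.4 [-0.0107 -0.0019 -0.0016]
1.55 [-0.0298 -0.0019 -0.0034]
1.7 [-0.0489 -0.0019 -0.0024]
1.85 [-0.0677 -0.0019  0.0015]
2.0 [-0.0857 -0.0019  0.0082]
2.15 [-0.1025 -0.002   0.0174]
2.3 [-0.1177 -0.002   0.0291]
2.45 [-0.131  -0.002   0.0429]
2.6 [-0.1421 -0.002   0.0586]
```

View pics/s4c.png

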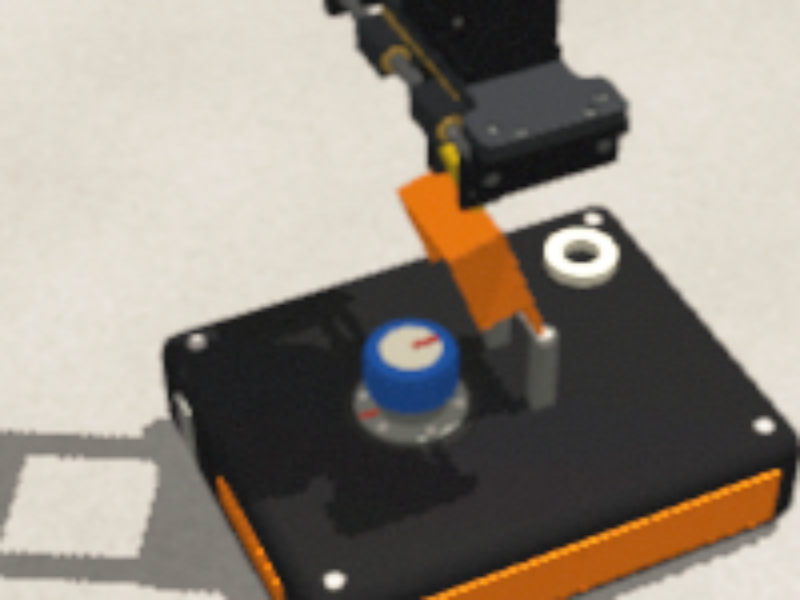

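The flap is close to upright. The crop shows the cap at (410,365) with a red index line, and a red reference mark on the flange at (370,412). Next I'll fold it over.

>>> send_rows(steps=[0.015,-0.0107,0,-0.002,0,0.015,-0.03,0,-0.0035,0,0.015,-0.049,0,-0.0025,0,0.015,-0.068,0,0.0015,0,0.015,-0.086,0,0.008,0,0.015,-0.1025,0,0.0175,0,0.015,-0.118,0,0.029,0,0.015,-0.118,0,0.029,0])

```text
time: 7.75
position: [0.6655, -0.0571, 0.1944]
tool_rot: [-0.095, 0.996, 0.0, 0.004]
ft_force: [4.4, 1.2, 1.6]
grip_width: 0.0235
```

```bash
python3 - <<'E'
from h import *
where(); c=snap('side','s5'); cv2.imwrite('pics/s5c.png',cv2.resize(c['color'][160:320,200:400,::-1],None,fx=4,fy=3.75))
arc([2.35,2.4,2.45,2.5,2.55,2.6],.128)
E
```

```text
t 7.75 p [ 0.6655 -0.0571  0.1944] yaw 1.76 zaxis [ 0.009  0.001 -1.   ] F [4.39 1.23 1.64] M [ 0.296 -0.782  0.028] w 0.0235 q [-0.25  0.58  1.32  0.    1.23 -2.02]
lateral 0.0013 r 0.1315 th 2.322
2.35 [-0.0004 -0.0014  0.0053]
2.4 [-0.0048 -0.0014  0.01  ]
2.45 [-0.009  -0.0014  0.0148]
2.5 [-0.0129 -0.0014  0.0199]
2.55 [-0.0166 -0.0014  0.0251]
2.6 [-0.0199 -0.0014  0.0306]
```

View pics/s5c.png

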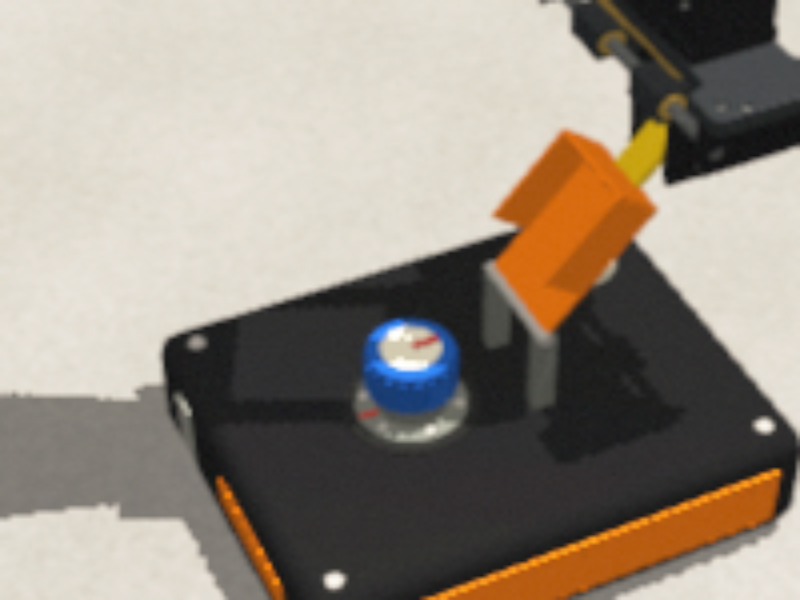

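>>> send_rows(steps=[0.015,-0.006,0,0.009,0,0.015,-0.0145,0,0.0185,0,0.015,-0.019,0,0.026,0,0.015,-0.019,0,0.026,0])

```text
time: 8.3
position: [0.6874, -0.0531, 0.1696]
tool_rot: [-0.094, 0.996, 0.0, 0.008]
ft_force: [5.4, 1.8, 0.6]
grip_width: 0.0233
```

```bash
python3 - <<'E'
from h import *
where()
E
```

```text
t 8.3 p [ 0.6874 -0.0531  0.1696] yaw 1.76 zaxis [ 0.017  0.002 -1.   ] F [5.45 1.84 0.63] M [ 0.475 -0.766 -0.029] w 0.0233 q [-0.24  0.63  1.3   0.01  1.2  -2.  ]
lateral 0.0011 r 0.1329 th 2.575
```

>>> send_rows(steps=[0.06,0,0,0,0,0.06,0,0,0,0,0.06,0,0,0,0,0.07,0,0,-0.03,0,0.087,0,0,-0.07,0,0.087,0,0,-0.12,0,0.087,0.07,0,-0.13,0,0.087,0.12,0,-0.13,0])

```text
time: 9.3
position: [0.5666, -0.0766, 0.2987]
tool_rot: [-0.095, 0.995, -0.001, 0.01]
ft_force: [0.1, 0.5, -0.1]
grip_width: 0.0861
```

```bash
python3 - <<'E'
from h import *
where(); c=snap('side','s6'); cv2.imwrite('pics/s6c.png',cv2.resize(c['color'][160:320,200:400,::-1],None,fx=4,fy=3.75))
P=cloud(c); h=cv2.cvtColor(c['color'],cv2.COLOR_RGB2HSV)
m=(cv2.inRange(h,(23,110,90),(35,255,255))>0)&(c['range_z']>0)&(abs(P[...,0]-.67)<.06)&(abs(P[...,1]+.05)<.06)&(P[...,2]>.1)
Q=P[m];print(len(Q)); a=(Q[:,:2]-hinge)@ex; print('flap ang',np.median(np.arctan2(Q[:,2]-.144,-a)),np.median(Q,0), np.percentile(a,[5,95]),np.percentile(Q[:,2],[5,95]))
snap('wrist','w6')
E
```

```text
t 9.3 p [ 0.5666 -0.0766  0.2987] yaw 1.76 zaxis [ 0.019  0.    -1.   ] F [ 0.13  0.47 -0.09] M [ 0.007 -0.048 -0.049] w 0.0861 q [-0.33  0.34  1.45  0.01  1.33 -2.1 ]
lateral 0.0008 r 0.2007 th 1.516
168
flap ang 2.509150914971994 [ 0.67535035 -0.0576743   0.21729078] [0.08370936 0.11496375] [0.20692387 0.22751801]
```

View pics/s6c.png

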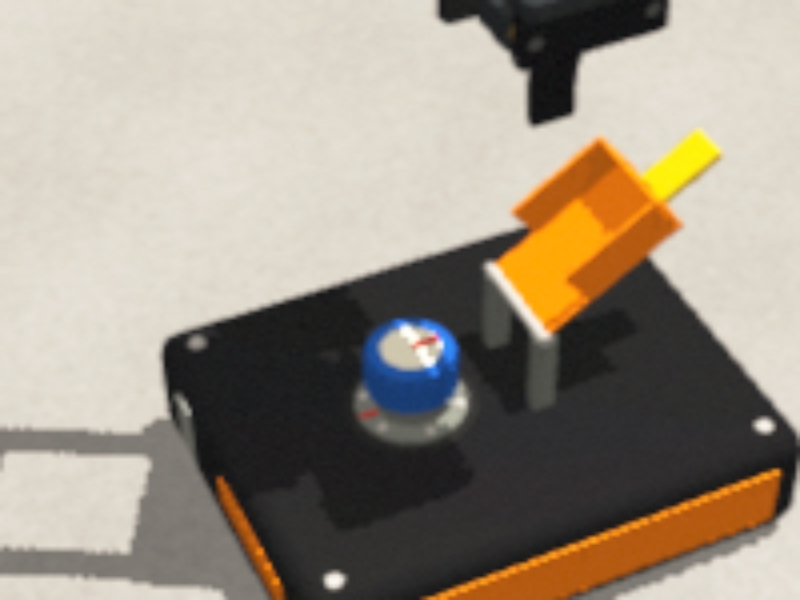

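View pics/w6.png

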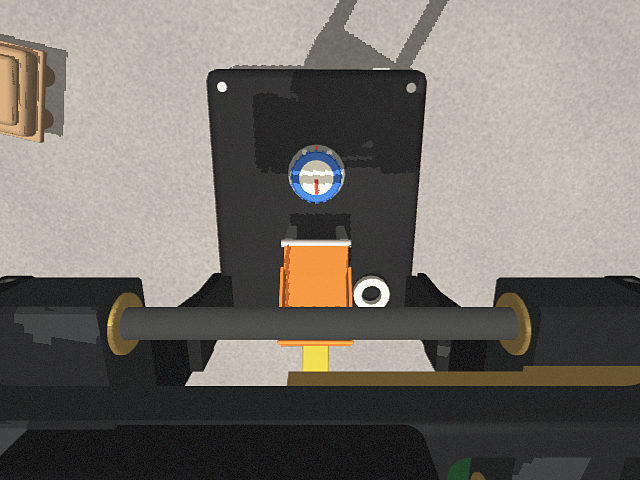

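Wrist view: cap at (316,175), flap folded back at (316,290), ring at (371,292) undisturbed. I'll measure the cap from the side and wrist views.

```bash
python3 - <<'E'
from h import *
c=snap('top','t6')
for f in ['w6','s6','t6']:
    c=dict(np.load(f+'.npz')); P=cloud(c)
    d=np.hypot(P[...,0]-vent[0],P[...,1]-vent[1])
    m=(c['range_z']>0)&(d<.035)&(P[...,2]>.125)&(P[...,2]<.15); Q=P[m]
    (x,y),r=cv2.minEnclosingCircle((Q[:,:2]*1000).astype(np.float32)); print(f,len(Q),x,y,r,np.median(Q[:,2]),(P[m][:,:2].max(0)+P[m][:,:2].min(0))/2, Q[:,:2].mean(0))
    a=P[m]; col=c['color'][m].astype(int); red=(col[:,0]>130)&(col[:,1]<90)&(col[:,2]<90)
    if red.sum(): v=(a[red][:,:2]-np.array([x,y])/1000); print('red',red.sum(),v.mean(0))
print(vent)
E
```

```text
w6 2066 515.2116088867188 -86.27264404296875 26.280414581298828 0.1359105517197223 [ 0.51522446 -0.08616568] [ 0.51442986 -0.0864125 ]
red 32 [0.00815503 0.00210666]
s6 373 517.0761108398438 -88.06739044189453 27.356454849243164 0.13467593844960124 [ 0.51630713 -0.08806739] [ 0.51569089 -0.09160952]
red 4 [0.00964305 0.00605752]
  return _methods._mean(a, axis=axis, dtype=dtype,
  ret = ret.dtype.type(ret / rcount)
Traceback (most recent call last):
ValueError: zero-size array to reduction operation maximum which has no identity
```

```bash
cat >> h.py <<'E'
cap=np.array([.5146,-.0870])
def capt(zgrasp,yaw):
    o=robot.get_obs(); za=R.from_quat(o['tool_rot']).as_matrix()[:,2]
    return delta(np.array([*cap,zgrasp])+(G+OFF)*za,yaw)
E
python3 - <<'E'
from h import *
print(capt(.24,1.21),capt(.1317,1.21))
E
```

```text
(array([ 0.0511, -0.002 ,  0.1023]), np.float64(0.548)) (array([ 0.0526, -0.002 ,  0.2106]), np.float64(0.548))
```

>>> send_rows(steps=[0.075,0.025,-0.001,0.0,0.14,0.075,0.051,-0.002,0.03,0.28,0.075,0.051,-0.002,0.08,0.42,0.075,0.051,-0.002,0.102,0.548,0.075,0.051,-0.002,0.102,0.548])

```text
time: 10.07
position: [0.5153, -0.0868, 0.193]
tool_rot: [0.179, 0.984, 0.003, 0.005]
ft_force: [-0.0, 0.8, 0.9]
grip_width: 0.0751
```

```bash
python3 - <<'E'
from h import *
st(); print(capt(.1317,1.21)); snap('wrist','w7')
E
```

```text
t 10.07 p [ 0.5153 -0.0868  0.193 ] yaw 1.212 zaxis [ 0.011  0.004 -1.   ] F [-0.02  0.81  0.94] M [-0.011  0.006 -0.048] w 0.0751 q [-0.39  0.39  1.7   0.01  1.05 -1.6 ]
(array([ 0.0012, -0.0009,  0.107 ]), np.float64(0.002))
```

View pics/w7.png

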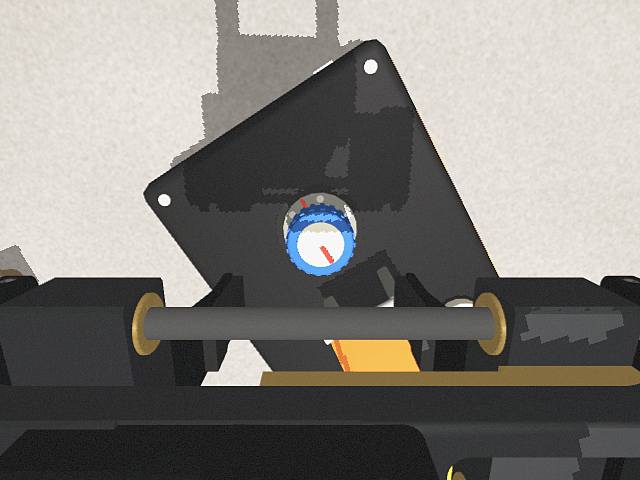

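The cap sits at (321,240), centred between the open fingers. Going down.

>>> send_rows(steps=[0.075,0.001,-0.001,0.04,0,0.075,0.001,-0.001,0.075,0,0.075,0.001,-0.001,0.095,0,0.075,0.001,-0.001,0.107,0,0.075,0.001,-0.001,0.107,0])

```text
time: 10.75
position: [0.5174, -0.0878, 0.0877]
tool_rot: [0.178, 0.984, 0.002, 0.007]
ft_force: [0.1, -0.1, 0.6]
grip_width: 0.0746
```

>>> send_rows(steps=[0.04,0,0,0,0,0.04,0,0,0,0,0.04,0,0,0,0,0.04,0,0,0,0,0.04,0,0,0,0], force=35)

```text
time: 11.38
position: [0.5184, -0.0863, 0.0884]
tool_rot: [0.178, 0.984, 0.004, 0.008]
ft_force: [2.0, 5.7, 3.0]
grip_width: 0.049
```

```bash
python3 - <<'E'
from h import *
st(); print(capt(.1317,1.21))
E
```

```text
t 11.38 p [ 0.5184 -0.0863  0.0884] yaw 1.212 zaxis [ 0.017  0.004 -1.   ] F [1.98 5.74 2.97] M [ 0.983 -0.305 -0.019] w 0.049 q [-0.38  0.55  1.79  0.01  0.79 -1.61]
(array([ 0.0027, -0.0016,  0.0023]), np.float64(0.002))
```

The grip reads 49 mm on the 50 mm cap. At least 1.8 rad of travel is left before the stop, so the first turn is safe.

>>> send_rows(steps=[0.04,0,0.0002,-0.0001,-0.08,0.04,0,0.0004,-0.0002,-0.16,0.04,0.0001,0.0008,-0.0003,-0.3,0.04,0.0001,0.0008,-0.0003,-0.3])

```text
time: 11.88
position: [0.5187, -0.0852, 0.0887]
tool_rot: [0.031, 0.999, 0.003, 0.009]
ft_force: [0.8, 3.0, -1.2]
grip_width: 0.0494
```

```bash
python3 - <<'E'
from h import *
st(); print(capt(.132,1.21))
E
```

```text
t 11.88 p [ 0.5187 -0.0852  0.0887] yaw 1.51 zaxis [ 0.017  0.005 -1.   ] F [ 0.82  3.05 -1.19] M [ 0.214 -0.074 -0.239] w 0.0494 q [-0.38  0.55  1.79  0.02  0.79 -1.9 ]
(array([ 0.0033, -0.0018,  0.0023]), np.float64(0.3))
```

Mz is -0.24, which matches the steady 0.25 N m of a turning cap.

>>> send_rows(steps=[0.04,0,0.0004,-0.0001,-0.14,0.04,0.0001,0.0008,-0.0003,-0.28,0.04,0.0002,0.0011,-0.0004,-0.42,0.04,0.0003,0.0014,-0.0005,-0.56,0.04,0.0005,0.0017,-0.0007,-0.7,0.04,0.0006,0.0018,-0.0008,-0.78,0.04,0.0006,0.0018,-0.0008,-0.78])

```text
time: 12.75
position: [0.5179, -0.0829, 0.0895]
tool_rot: [-0.35, 0.937, -0.0, 0.009]
ft_force: [0.6, 2.2, -1.5]
grip_width: 0.0491
```

```bash
python3 - <<'E'
from h import *
st(); print(capt(.133,1.21)); c=snap('side','s8'); cv2.imwrite('pics/s8c.png',cv2.resize(c['color'][160:320,200:400,::-1],None,fx=4,fy=3.75))
E
```

```text
t 12.75 p [ 0.5179 -0.0829  0.0895] yaw 2.286 zaxis [ 0.017  0.006 -1.   ] F [ 0.6   2.23 -1.52] M [ 0.484  0.098 -0.262] w 0.0491 q [-0.38  0.54  1.79  0.02  0.79 -2.68]
(array([ 0.0044, -0.0012,  0.0021]), np.float64(1.076))
```

View pics/s8c.png

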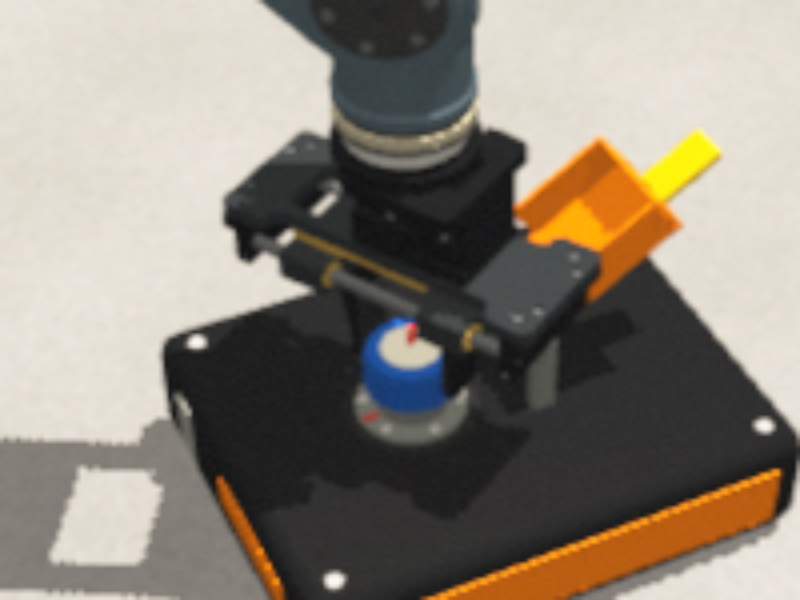

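The red mark has turned from roughly +x to roughly +y, and the flap hasn't moved. The last joint is at -2.68, so I'll release and wind back for the second grip.

>>> send_rows(steps=[0.075,0,0,0,0,0.075,0,0,0,0,0.075,0,0,0,0,0.075,0.001,0,0,0.17,0.075,0.002,0,0,0.34,0.075,0.003,0,0,0.51,0.075,0.003,0,0,0.68,0.075,0.003,0,0,0.85])

```text
time: 13.8
position: [0.5157, -0.0851, 0.0895]
tool_rot: [0.07, 0.997, 0.003, 0.008]
ft_force: [-0.1, -0.9, 0.4]
grip_width: 0.0747
```

```bash
python3 - <<'E'
from h import *
st(); print(capt(.133,1.21))
E
```

```text
t 13.8 p [ 0.5157 -0.0851  0.0895] yaw 1.43 zaxis [ 0.017  0.006 -1.   ] F [-0.15 -0.88  0.37] M [-0.004 -0.017 -0.111] w 0.0747 q [-0.39  0.54  1.8   0.02  0.79 -1.83]
(array([ 0.0001, -0.0017,  0.0022]), np.float64(0.22))
```

>>> send_rows(steps=[0.075,0,-0.001,0.001,0.14,0.075,0,-0.0017,0.0015,0.26,0.075,0,-0.0017,0.0015,0.26,0.04,0,-0.0017,0.0015,0.26,0.04,0,-0.0017,0.0015,0.26,0.04,0,-0.0017,0.0015,0.26,0.04,0,-0.0017,0.0015,0.26,0.04,0,-0.0017,0.0015,0.26])

```text
time: 14.8
position: [0.5161, -0.0853, 0.0882]
tool_rot: [0.199, 0.98, 0.006, 0.008]
ft_force: [2.0, 4.5, 1.3]
grip_width: 0.049
```

```bash
python3 - <<'E'
from h import *
st(); print(capt(.133,1.16))
E
```

```text
t 14.8 p [ 0.5161 -0.0853  0.0882] yaw 1.17 zaxis [ 0.018  0.008 -1.   ] F [2.04 4.54 1.32] M [ 0.851 -0.308 -0.028] w 0.049 q [-0.39  0.55  1.8   0.02  0.78 -1.57]
(array([ 0.0002, -0.0015,  0.0008]), np.float64(0.01))
```

>>> send_rows(steps=[0.04,0,0,-0.0001,-0.12,0.04,0,0,-0.0002,-0.24,0.04,0,0,-0.0004,-0.36,0.04,0,0,-0.0005,-0.48,0.04,0,0,-0.0006,-0.6,0.04,0,0,-0.0006,-0.6])

```text
time: 15.55
position: [0.5162, -0.0848, 0.0887]
tool_rot: [-0.098, 0.995, 0.003, 0.01]
ft_force: [0.9, 2.0, 0.1]
grip_width: 0.0491
```

```bash
python3 - <<'E'
from h import *
st(); print(capt(.1335,1.16))
E
```

```text
t 15.55 p [ 0.5162 -0.0848  0.0887] yaw 1.767 zaxis [ 0.018  0.009 -1.   ] F [0.95 1.99 0.08] M [ 0.46  -0.142 -0.187] w 0.0491 q [-0.39  0.54  1.8   0.02  0.79 -2.17]
(array([ 0.0011, -0.0016,  0.0009]), np.float64(0.607))
```

>>> send_rows(steps=[0.04,0,0,-0.0001,-0.1,0.04,0,0,-0.0002,-0.2,0.04,0,0,-0.0002,-0.2])

```text
time: 15.92
position: [0.5162, -0.0846, 0.0889]
tool_rot: [-0.195, 0.981, 0.003, 0.01]
ft_force: [0.4, 1.6, -0.4]
grip_width: 0.0494
```

```bash
python3 -c "
from h import *
st()"
```

```text
t 15.93 p [ 0.5162 -0.0846  0.0889] yaw 1.964 zaxis [ 0.018  0.009 -1.   ] F [ 0.44  1.58 -0.37] M [ 0.309  0.084 -0.235] w 0.0494 q [-0.39  0.54  1.8   0.02  0.79 -2.37]
```

>>> send_rows(steps=[0.04,0,0,-0.0001,-0.08,0.04,0,0,-0.0001,-0.08])

```text
time: 16.18
position: [0.5162, -0.0845, 0.089]
tool_rot: [-0.233, 0.972, 0.002, 0.01]
ft_force: [-0.3, 0.9, -0.1]
grip_width: 0.0491
```

```bash
python3 -c "
from h import *
st()"
```

```text
t 16.18 p [ 0.5162 -0.0845  0.089 ] yaw 2.041 zaxis [ 0.018  0.009 -1.   ] F [-0.29  0.86 -0.14] M [ 0.258  0.052 -0.203] w 0.0491 q [-0.39  0.54  1.8   0.02  0.79 -2.44]
```

>>> send_rows(steps=[0.04,0,0,-0.0001,-0.08,0.04,0,0,-0.0001,-0.08])

```text
time: 16.42
position: [0.5161, -0.0845, 0.0891]
tool_rot: [-0.27, 0.963, 0.002, 0.01]
ft_force: [0.9, 1.9, -0.4]
grip_width: 0.0488
```

```bash
python3 -c "
from h import *
st()"
```

```text
t 16.43 p [ 0.5161 -0.0845  0.0891] yaw 2.117 zaxis [ 0.018  0.01  -1.   ] F [ 0.91  1.85 -0.37] M [ 0.384  0.075 -0.224] w 0.0488 q [-0.39  0.54  1.8   0.02  0.79 -2.52]
```

>>> send_rows(steps=[0.04,0,0,-0.0001,-0.07,0.04,0,0,-0.0001,-0.07])

```text
time: 16.68
position: [0.5161, -0.0845, 0.0891]
tool_rot: [-0.302, 0.953, 0.002, 0.01]
ft_force: [0.6, 1.3, -0.2]
grip_width: 0.0493
```

```bash
python3 -c "
from h import *
st()"
```

```text
t 16.68 p [ 0.5161 -0.0845  0.0891] yaw 2.184 zaxis [ 0.018  0.01  -1.   ] F [ 0.62  1.27 -0.23] M [ 0.335  0.081 -0.247] w 0.0493 q [-0.39  0.54  1.8   0.02  0.79 -2.59]
```

>>> send_rows(steps=[0.04,0,0,-0.0001,-0.07,0.04,0,0,-0.0001,-0.07])

```text
time: 16.92
position: [0.516, -0.0844, 0.0892]
tool_rot: [-0.334, 0.943, 0.002, 0.01]
ft_force: [1.9, 1.3, -0.7]
grip_width: 0.0492
```

```bash
python3 -c "
from h import *
st()"
```

```text
t 16.93 p [ 0.516  -0.0844  0.0892] yaw 2.251 zaxis [ 0.018  0.01  -1.   ] F [ 1.93  1.26 -0.66] M [ 0.348  0.054 -0.224] w 0.0492 q [-0.39  0.54  1.8   0.02  0.79 -2.65]
```

>>> send_rows(steps=[0.04,0,0,-0.0001,-0.06,0.04,0,0,-0.0001,-0.06])

```text
time: 17.18
position: [0.516, -0.0844, 0.0893]
tool_rot: [-0.361, 0.933, 0.001, 0.01]
ft_force: [1.0, 1.1, -0.2]
grip_width: 0.0492
```

```bash
python3 -c "
from h import *
st()"
```

```text
t 17.18 p [ 0.516  -0.0844  0.0893] yaw 2.309 zaxis [ 0.018  0.01  -1.   ] F [ 1.01  1.14 -0.16] M [ 0.353  0.06  -0.225] w 0.0492 q [-0.39  0.54  1.8   0.02  0.79 -2.71]
```

The cap has turned about 2.0 rad with no stop yet. I'll wind back for a third grip.

>>> send_rows(steps=[0.075,0,0,0,0,0.075,0,0,0,0,0.075,0,0,0,0,0.075,0.0005,0,0,0.17,0.075,0.001,0,0,0.34,0.075,0.001,0,0,0.5,0.075,0.001,0,0,0.66,0.075,0.001,0,0,0.66])

```text
time: 18.18
position: [0.5153, -0.0852, 0.0893]
tool_rot: [-0.04, 0.999, 0.004, 0.009]
ft_force: [0.8, 0.3, -0.7]
grip_width: 0.0753
```

```bash
python3 - <<'E'
from h import *
st(); print(capt(.1335,1.64)); c=snap('side','s9'); cv2.imwrite('pics/s9c.png',cv2.resize(c['color'][160:320,200:400,::-1],None,fx=4,fy=3.75))
E
```

```text
t 18.18 p [ 0.5153 -0.0852  0.0893] yaw 1.651 zaxis [ 0.018  0.01  -1.   ] F [ 0.77  0.3  -0.71] M [-0.011 -0.041 -0.012] w 0.0753 q [-0.39  0.54  1.8   0.02  0.79 -2.05]
(array([-0.    , -0.0014,  0.0014]), np.float64(0.011))
```

View pics/s9c.png

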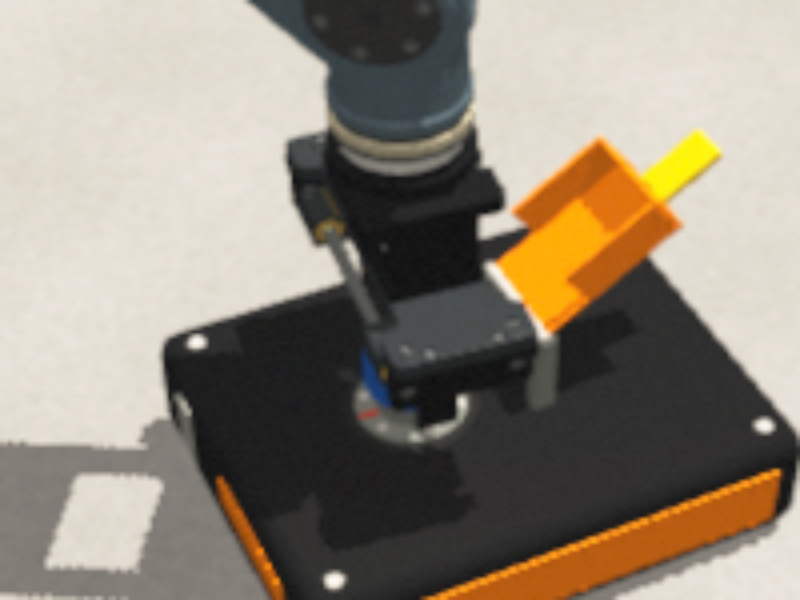

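The crop shows the gripper over the cap at (400,380), with the flap still back at (600,230). I'll regrip and turn slowly.

>>> send_rows(steps=[0.075,0,-0.0014,0.001,0,0.04,0,-0.0014,0.001,0,0.04,0,-0.0014,0.001,0,0.04,0,-0.0014,0.001,0,0.04,0,-0.0014,0.001,0,0.04,0,-0.0014,0.001,-0.05,0.04,0,-0.0014,0.001,-0.1,0.04,0,-0.0014,0.001,-0.1])

```text
time: 19.23
position: [0.515, -0.0851, 0.0883]
tool_rot: [-0.089, 0.996, 0.005, 0.009]
ft_force: [0.5, 5.8, 2.7]
grip_width: 0.0493
```

```bash
python3 -c "
from h import *
st()"
```

```text
t 19.23 p [ 0.515  -0.0851  0.0883] yaw 1.749 zaxis [ 0.017  0.012 -1.   ] F [0.54 5.8  2.68] M [ 1.055  0.006 -0.22 ] w 0.0493 q [-0.39  0.54  1.8   0.03  0.79 -2.16]
```

>>> send_rows(steps=[0.04,0,0,-0.0001,-0.06,0.04,0,0,-0.0001,-0.06])

```text
time: 19.48
position: [0.515, -0.0849, 0.0884]
tool_rot: [-0.118, 0.993, 0.005, 0.009]
ft_force: [0.9, 2.3, 0.9]
grip_width: 0.0496
```

```bash
python3 -c "
from h import *
st()"
```

```text
t 19.48 p [ 0.515  -0.0849  0.0884] yaw 1.808 zaxis [ 0.017  0.012 -1.   ] F [0.93 2.27 0.91] M [ 0.337  0.042 -0.233] w 0.0496 q [-0.39  0.54  1.8   0.03  0.79 -2.22]
```

>>> send_rows(steps=[0.04,0,0,-0.0001,-0.07,0.04,0,0,-0.0001,-0.07])

```text
time: 19.73
position: [0.515, -0.085, 0.0885]
tool_rot: [-0.152, 0.988, 0.005, 0.01]
ft_force: [-0.7, 2.4, 0.7]
grip_width: 0.049
```

```bash
python3 -c "
from h import *
st()"
```

```text
t 19.73 p [ 0.515  -0.085   0.0885] yaw 1.875 zaxis [ 0.018  0.012 -1.   ] F [-0.72  2.4   0.68] M [ 0.362 -0.039 -0.229] w 0.049 q [-0.39  0.54  1.8   0.03  0.79 -2.28]
```

>>> send_rows(steps=[0.04,0,0,-0.0001,-0.06,0.04,0,0,-0.0001,-0.06])

```text
time: 19.98
position: [0.5151, -0.085, 0.0885]
tool_rot: [-0.18, 0.984, 0.005, 0.01]
ft_force: [0.9, 1.0, 1.0]
grip_width: 0.0491
```

```bash
python3 -c "
from h import *
st()"
```

```text
t 19.98 p [ 0.5151 -0.085   0.0885] yaw 1.933 zaxis [ 0.017  0.013 -1.   ] F [0.93 1.05 1.02] M [ 0.343  0.044 -0.274] w 0.0491 q [-0.39  0.54  1.8   0.03  0.79 -2.34]
```

>>> send_rows(steps=[0.04,0,0,-0.0001,-0.06,0.04,0,0,-0.0001,-0.06])

```text
time: 20.23
position: [0.5151, -0.085, 0.0886]
tool_rot: [-0.208, 0.978, 0.004, 0.01]
ft_force: [1.2, 1.4, 0.1]
grip_width: 0.0493
```

```bash
python3 -c "
from h import *
st()"
```

```text
t 20.23 p [ 0.5151 -0.085   0.0886] yaw 1.991 zaxis [ 0.018  0.013 -1.   ] F [1.16 1.42 0.14] M [ 0.355 -0.003 -0.278] w 0.0493 q [-0.39  0.54  1.8   0.03  0.79 -2.4 ]
```

>>> send_rows(steps=[0.04,0,0,-0.0001,-0.06,0.04,0,0,-0.0001,-0.06])

```text
time: 20.48
position: [0.5151, -0.0851, 0.0887]
tool_rot: [-0.236, 0.972, 0.004, 0.01]
ft_force: [-0.5, 1.5, 0.3]
grip_width: 0.0492
```

```bash
python3 -c "
from h import *
st()"
```

```text
t 20.48 p [ 0.5151 -0.0851  0.0887] yaw 2.048 zaxis [ 0.018  0.013 -1.   ] F [-0.49  1.48  0.33] M [ 0.323  0.008 -0.253] w 0.0492 q [-0.39  0.54  1.8   0.03  0.79 -2.46]
```

>>> send_rows(steps=[0.04,0,0,-0.0001,-0.06,0.04,0,0,-0.0001,-0.06])

```text
time: 20.72
position: [0.5151, -0.0851, 0.0887]
tool_rot: [-0.264, 0.964, 0.004, 0.01]
ft_force: [-0.1, 1.6, -0.4]
grip_width: 0.049
```

```bash
python3 -c "
from h import *
st()"
```

```text
t 20.73 p [ 0.5151 -0.0851  0.0887] yaw 2.106 zaxis [ 0.018  0.013 -1.   ] F [-0.05  1.56 -0.38] M [ 0.341  0.03  -0.283] w 0.049 q [-0.39  0.54  1.8   0.03  0.79 -2.51]
```

>>> send_rows(steps=[0.04,0,0,-0.0001,-0.06,0.04,0,0,-0.0001,-0.06])

```text
time: 20.98
position: [0.5151, -0.0851, 0.0888]
tool_rot: [-0.292, 0.956, 0.004, 0.01]
ft_force: [0.8, 1.9, -0.8]
grip_width: 0.0495
```

```bash
python3 - <<'E'
from h import *
st(); c=snap('side','s10'); cv2.imwrite('pics/s10c.png',cv2.resize(c['color'][220:290,260:350,::-1],None,fx=8,fy=8,interpolation=cv2.INTER_CUBIC))
E
```

```text
t 20.98 p [ 0.5151 -0.0851  0.0888] yaw 2.163 zaxis [ 0.017  0.013 -1.   ] F [ 0.82  1.93 -0.82] M [ 0.319 -0.007 -0.325] w 0.0495 q [-0.39  0.54  1.8   0.03  0.79 -2.57]
```

View pics/s10c.png

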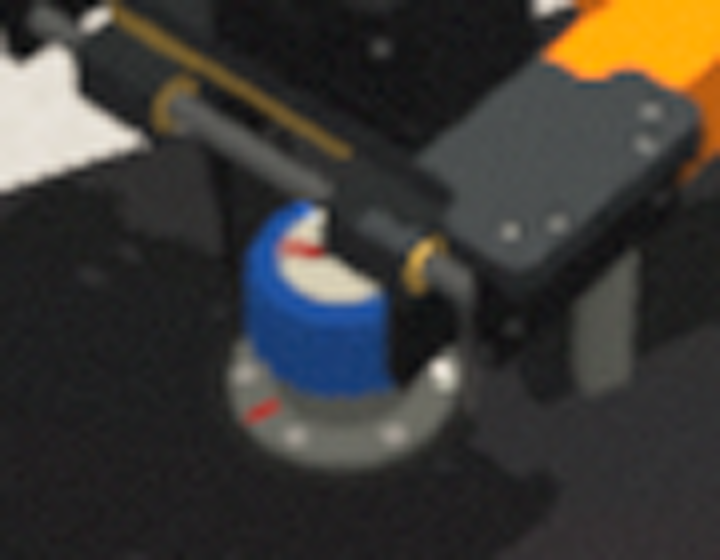

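>>> send_rows(steps=[0.04,0,0,0,-0.05,0.04,0,0,0,-0.05])

```text
time: 21.28
position: [0.5151, -0.0851, 0.0888]
tool_rot: [-0.314, 0.949, 0.003, 0.01]
ft_force: [0.4, 1.2, -0.8]
grip_width: 0.0492
```

```bash
python3 - <<'E'
from h import *
st()
c=dict(np.load('s10.npz')); P=cloud(c); T=c['extrinsics'];K=c['intrinsics']
def pix(p): 
    q=np.linalg.inv(T)@[*p,1]; q=K@q[:3]; return q[:2]/q[2]
# red mark -> intersect with plane z of cap top
for f in ['s6','s8','s10']:
    c=dict(np.load(f+'.npz')); col=c['color'].astype(int); m=(col[...,0]>120)&(col[...,1]<90)&(col[...,2]<90)
    v,u=np.nonzero(m[235:262,285:325]); v+=235;u+=285
    d=np.c_[(u-K[0,2])/K[0,0],(v-K[1,2])/K[1,1],np.ones(len(u))]@T[:3,:3].T; z=.137
    W=T[:3,3]+d*((z-T[2,3])/d[:,2])[:,None]; e=W.mean(0)[:2]-cap; print(f,len(u),e,np.arctan2(e[1],e[0]))
E
```

```text
t 21.27 p [ 0.5151 -0.0851  0.0888] yaw 2.211 zaxis [ 0.018  0.013 -1.   ] F [ 0.43  1.16 -0.77] M [ 0.323  0.056 -0.438] w 0.0492 q [-0.39  0.54  1.8   0.03  0.79 -2.62]
s6 4 [0.01172441 0.00345643] 0.28668509710474127
s8 6 [0.00490157 0.01049269] 1.1337793227166009
s10 2 [-0.00547765  0.00648704] 2.2720294315784813
```

Torque jumped to 0.44 N m, a slope of about 2.4 N m/rad, which fits the stop engaging. I'll make one more small step to confirm.

>>> send_rows(steps=[0.04,0,0,0,-0.04,0.04,0,0,0,-0.04])

```text
time: 21.52
position: [0.5151, -0.0851, 0.0888]
tool_rot: [-0.332, 0.943, 0.003, 0.01]
ft_force: [1.3, 0.9, -0.0]
grip_width: 0.049
```

```bash
python3 -c "
from h import *
st()"
```

```text
t 21.52 p [ 0.5151 -0.0851  0.0888] yaw 2.248 zaxis [ 0.018  0.013 -1.   ] F [ 1.25  0.92 -0.01] M [ 0.372  0.05  -0.523] w 0.049 q [-0.39  0.54  1.8   0.03  0.79 -2.66]
```

The stop is confirmed at 0.52 N m, putting the fitting at about 0.21 rad. I'll ease the spring back to near zero torque and let go.

>>> send_rows(steps=[0.04,0,0,0,0.07,0.04,0,0,0,0.14,0.04,0,0,0,0.19,0.04,0,0,0,0.19])

```text
time: 22.02
position: [0.5151, -0.0851, 0.0888]
tool_rot: [-0.242, 0.97, 0.004, 0.01]
ft_force: [0.7, 2.0, -1.6]
grip_width: 0.049
```

```bash
python3 -c "
from h import *
st()"
```

```text
t 22.02 p [ 0.5151 -0.0851  0.0888] yaw 2.059 zaxis [ 0.017  0.013 -1.   ] F [ 0.72  2.01 -1.57] M [ 0.392 -0.008 -0.043] w 0.049 q [-0.39  0.54  1.8   0.03  0.79 -2.47]
```

>>> send_rows(steps=[0.075,0,0,0,0,0.075,0,0,0,0,0.075,0,0,0,0,0.075,0,0,-0.015,0,0.075,0,0,-0.05,0,0.075,0,0,-0.1,0,0.075,0,0,-0.15,0,0.075,0.03,0,-0.18,0])

```text
time: 23.02
position: [0.4875, -0.102, 0.2721]
tool_rot: [-0.243, 0.97, 0.002, 0.013]
ft_force: [-0.4, -0.3, 0.4]
grip_width: 0.0753
```

```bash
python3 -c "
from h import *
st(); c=snap('side','s11'); cv2.imwrite('pics/s11c.png',cv2.resize(c['color'][160:320,200:400,::-1],None,fx=4,fy=3.75))"
```

```text
t 23.02 p [ 0.4875 -0.102   0.2721] yaw 2.061 zaxis [ 0.024  0.01  -1.   ] F [-0.38 -0.31  0.37] M [0.015 0.046 0.002] w 0.0753 q [-0.44  0.25  1.66  0.02  1.21 -2.51]
```

View pics/s11c.png

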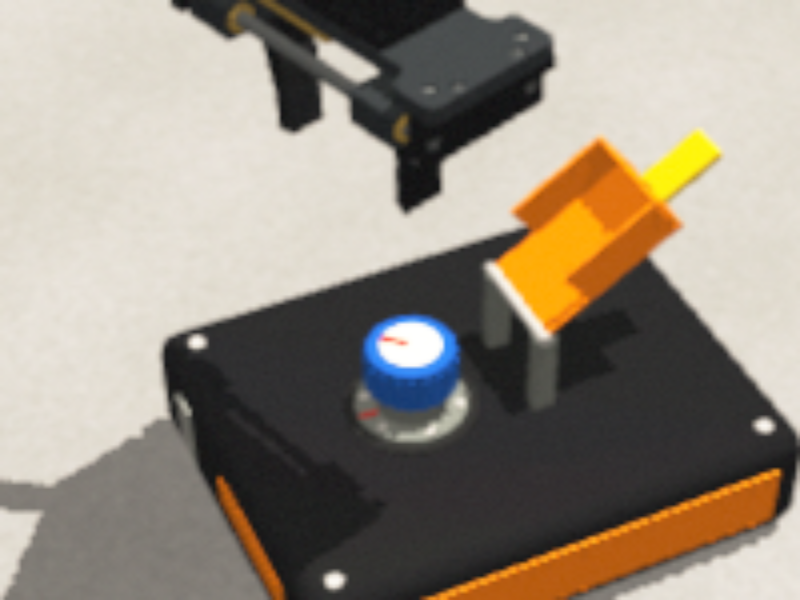

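The cap's mark now points to (390,340) in the crop, roughly 2.4 rad from where it began. The flap is still back at (600,230), and the hand is clear. I'll hold still, do a last check and hand in.

>>> send_rows(steps=[0.075,0,0,-0.02,0,0.075,0,0,-0.02,0,0.075,0,0,-0.02,0,0.075,0,0,-0.02,0])

```text
time: 23.58
position: [0.4836, -0.1033, 0.2933]
tool_rot: [-0.242, 0.97, 0.001, 0.011]
ft_force: [0.4, 0.3, -0.1]
grip_width: 0.0751
```

```bash
python3 - <<'E'
from h import *
st(); a=dict(np.load('top0.npz')); c=snap('top','t12')
print([np.abs(a['color'][s].astype(int)-c['color'][s]).mean() for s in [np.s_[310:360,70:130],np.s_[230:295,470:550],np.s_[214:238,288:316]]])
c=snap('side','s12'); P=cloud(c); h=cv2.cvtColor(c['color'],cv2.COLOR_RGB2HSV)
m=(cv2.inRange(h,(23,110,90),(35,255,255))>0)&(c['range_z']>0)&(abs(P[...,0]-.67)<.06)&(abs(P[...,1]+.05)<.06)&(P[...,2]>.1)
Q=P[m]; print('flap',np.median(np.arctan2(Q[:,2]-.144,-((Q[:,:2]-hinge)@ex))))
c=snap('wrist','w12'); P=cloud(c); d=np.hypot(P[...,0]-cap[0],P[...,1]-cap[1]); m=(d<.02)&(P[...,2]>.12)&(P[...,2]<.15)
print('top z',np.median(P[m][:,2])); col=c['color'].astype(int); r=m&(col[...,0]>130)&(col[...,1]<90)&(col[...,2]<90); e=P[r][:,:2].mean(0)-cap; print(r.sum(),np.arctan2(e[1],e[0]))
print(hand_in())
E
```

```text
t 23.57 p [ 0.4836 -0.1033  0.2933] yaw 2.06 zaxis [ 0.021  0.008 -1.   ] F [ 0.44  0.31 -0.08] M [0.013 0.049 0.023] w 0.0751 q [-0.45  0.23  1.63  0.02  1.27 -2.51]
[np.float64(4.036888888888889), np.float64(4.306794871794872), np.float64(2.8015873015873014)]
flap 2.512033462453382
top z 0.13859447918561058
40 2.517215986583972
the job is handed in; nothing more can be done
None
```

I folded the flap back to about 2.51 rad, just short of its 2.6 stop but well past the required 2.1. I then unscrewed the cap to its stop in three grips, and the job is handed in at 23.6 s.

- **Stop:** Torque held at 0.2–0.3 N m while the cap turned, then climbed at about 2.4 N m/rad up to 0.52 N m. That puts the fitting at about 0.21 rad, below the 0.35 limit. I eased the torque back to about 0.04 N m before opening the fingers.
- **Last checks:** The flap still measured 2.51 rad and the hand was clear. The bottle, carton and ring looked the same as at the start in the top view.
- **Cap turn:** By dead reckoning the cap turned about 2.4 rad. The red mark moved about 2.25 rad and the cap top rose about 2.7 mm. These agree only within the measuring noise, so "at the stop" rests on the torque rise.
- **Disagreement found:** The finger tips looked about 27 mm short of the reported TCP, so the first close on the tab passed above it without touching anything. I corrected for that offset afterwards. The tool also tilted by about 0.02 rad during the work.

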